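# Lock a quarter-turn keeper into an angle plate's T-slot

### The job

Take the keeper with the flat wing handle and the side finger out of the wooden block, and drop its foot into the T-slot of the sloping angle plate, down until its flange sits flat on the plate. Then twist it a quarter turn so that the foot locks under the slot and the finger points straight up the slope, over the yellow strip, and let go. Leave the round-knob stud in the block and do not push the tools lying about.

Things in the scene. Friction and masses are not known exactly. Their poses are not given: they have to be found in the camera images.
- keeper: The keeper, dark steel, 0.2 kg, 85 mm tall. Origin: centre of the underside of its round flange (40 mm across, 6 mm thick); z up its axis, x along its finger. Below the flange: shank 15 mm diameter, 12 mm long; then an oblong foot 46 (x) x 16 (y) x 10 mm, with a 40 x 11 x 4 mm step under it; lowest point z = -26 mm. It starts upright in a pocket of the wooden block, flange on its top.
- keeper_tip (a point): Near the end of the keeper's finger, at x = 62, z = 21 mm in the keeper's frame. The finger is 12 mm wide, z = 17 to 25 mm, and reaches from the neck out to x = 68 mm.
- keeper_handle (a point): Middle of the keeper's flat wing handle, on its axis 42.5 mm above its origin. The handle is 64 mm (keeper x) x 14 mm (keeper y), from z = 26 to 59 mm; grasp it across the 14 mm. Under it is a neck of 13 mm diameter, so finger ends may reach down to z = 10 mm beside it.
- knob_stud: The other stud in the block: same foot and flange, but a round knob of 34 mm diameter on top (to z = 54 mm) and no finger. Origin and z axis as the keeper's. It stays where it is.
- stud_block: Fixed wooden block 85 (x) x 180 (y) x 40 mm, origin at the centre of its underside, x away from the robot. Two through pockets 51 x 21 mm (long side along x) at y = +50 and -50 mm hold keeper and stud, either in either, the keeper's finger along the block's +x. A drill press stands behind: table from x = 0.57 m, guard and head from x = 0.62 m; cross in front of it.
- slot_deck: The fixed steel T-slot deck, sloping up 30 degrees to the right. Origin: centre of the slot's mouth in the deck's top face, 60 mm above the bench; x up the slope, y along the slot, z square out of the deck. Mouth 21 (x) x 110 mm (y), lips 9 mm thick; channel below 54 mm wide, 20 mm high: the foot can turn there. Seated, the keeper's origin is at z = 0. Deck x -34 to 87, y +-75 mm.
- clamped_strip: The yellow sheet-metal strip fixed on the deck up the slope from the slot, 46 x 160 mm, with a lip 14 mm high along its edge nearest the slot (32 mm from the slot's middle line). The seated keeper's finger passes over the lip with 3 mm to spare. Origin: centre of its underside; its x points down the slope.
- screwdriver: Loose screwdriver 182 mm long lying at the front edge of the bench before the angle plate; a bystander.
- pliers: Loose pliers 182 mm long lying left of the angle plate; a bystander.
- lock_core: Loose lock core with key, 93 mm long, lying between block and angle plate; a bystander.
- hammer: Loose hammer 262 mm long lying far left; a bystander.
- spanner: Loose spanner 172 mm long lying to the right of the block; a bystander.

How it is judged:
By the outcome, as a careful person would: the job done as asked, in the order asked, and still so for the second after the job is handed in, with the robot touching nothing.
It also fails if it takes over 48 s, if anything falls off the work surface, if the arm or the gripper's body presses on something with over 40 N, if the wrist force passes 120 N, or if a joint passes its speed limit or range.

### The arm

A 7-joint arm with a two-finger parallel gripper is mounted at the origin on a cart in front of the work surface, level with it; the furniture and walls round the work are solid. World frame = base frame: x ahead of the robot, y to its left, z up, the work surface at z = 0. Lengths are in m, angles in rad, forces in N, time in s.
With the tool pointing down it reaches from about 0.4 to 0.85 m from the base axis. Payload 10.4 kg.
Tool frame: the origin (TCP) lies midway between the tips of the shut fingers; the grasp point (between the pads) lies 19 mm behind it; x points along the fingers, z is the direction in which the jaws open and shut, and the axes are right-handed (so a half turn about x gives the same grasp; the last joint's range is limited). The gripper opens to 87 mm and grips with 3 to 60 N. Pads are 19 mm wide; open, the fingers measure 117 mm over their backs; the gripper's body (75 mm by 190 mm) begins 51 mm behind the grasp point.
Start: joints at [1.086, 0.332, -0.065, 1.46, 0.022, 1.35, -0.088], TCP at [0.278, -0.56, 0.223] pointing down, gripper open.
Joint ranges: [-2.6, 2.6], [-0.5, 2.12], [-1.47, 1.34], [0.16, 2.42], [-1.27, 4.41], [0.06, 2.06], [-2.6, 2.6]. Speed limits (rad/s): [2.22, 2.22, 2.79, 2.79, 3.14, 3.14, 3.14].

### API

Orientations are given as a unit quaternion [x, y, z, w].
In Python, from bench import read_state, camera, camera_params, close_job gives the robot as it stands.
- The arm moves only by the tool arm_command, never from a script. Its argument "targets" is a list of rows, each a list of 7 numbers: the closure in counts, from 0 (fully open) to 255 (shut), then the shift along the tool's x, y, z in mm, then the turn, a rotation vector about the tool's x, y, z in rad. A call has 1 to 10 rows; each row is the pose to reach, as a shift and turn from the pose commanded when the call began, along the tool's axes at that moment; what a row does not reach only later rows make up. A row lasts 1/10 s, in which the tool goes at most 50 mm and 8.59 degrees, less where a joint would pass 70% of its speed; a pose out of reach is approached as far as the arm can. A call with a gripper value outside its range is refused whole. The fingers move at their own pace and stop on an object; "newtons" is the grip in N (left out, the last holds). Time passes only in rows, so rows that repeat a pose let the fingers close. It gives the time, the measured TCP pose, the force and the opening at its end, in the units of the state.
- read_state(): the state, without advancing time (a new reading comes with each control period).
- camera(name): name is "scene" or "top" or "wrist"; returns the picture (384x512x3 uint8, red, green, blue); there is no depth.
- camera_params(name): a dict with "intrinsics" (3x3 intrinsics, pixels), "xyz" and "orientation" of the camera in the world; the wrist camera has in their place "mount" (4x4, takes a point from camera to tool coordinates, whose origin is the TCP and whose axes are the tool frame's). Camera axes: x right, y down, z forward; pixel columns grow to the right and rows downward; lengths in m; the calibration is good to about 2 mm. A picture is of the moment at which its call begins: read the wrist's pose just before it. camera_params takes no time and is no camera call.
- close_job(): hands the job in, once; it reports no verdict.
The state is a dict: "time": time; "joint_positions": joint angles; "joint_vel": joint speeds; "joint_torque": joint torques, N m; "ee_pos": TCP position; "eef_rot": TCP orientation; "ft_force": force on the tool from outside, world axes, zero at the start; "torque": the same for the moment, N m; "width": finger opening in m.
Only numpy, scipy, OpenCV 4.12 (cv2) and the standard library are available. Lean on these libraries where they do the work, as an engineer would, in place of code of your own. Each camera call takes 0.05 s, during which the arm holds its last target.

## Working session

There is one attempt and no reset: what is moved stays moved. The work goes in short steps, Python scripts to look and compute and a tool call to move; the robot and the scene stay as the last step left them, time stands still between calls to the robot, and variables do not carry over. Pictures are saved under pics/ and viewed, and the job is handed in when it is done.

Besides the shell and the picture viewer there is one more tool, called after "Emit:" by a JSON object that holds its "name" and its "arguments". arm_command: Moves the arm, as the interface text tells. Its arguments: {"type":"object","properties":{"targets":{"type":"array"},"newtons":{"type":"number"}},"required":["targets"]}

```bash
ls; mkdir -p pics; python3 - <<'E'
from bench import *
import cv2
print(read_state())
for n in ["scene","top","wrist"]:
    print(n,camera_params(n))
    cv2.imwrite(f"pics/{n}0.png",camera(n)[:,:,::-1])
E
```

```text
pics
{'time': 0.0, 'joint_positions': array([ 1.08639228,  0.33287906, -0.06470701,  1.46098051,  0.02162741,
        1.34992217, -0.08849042]), 'joint_vel': array([ 0.00121535, -0.00058757,  0.00064217,  0.00132839,  0.00104441,
        0.00014808, -0.00028001]), 'joint_torque': array([ 8.13640509e-04, -6.23253751e+01,  2.48411600e-02, -3.89889836e+01,
       -6.13231002e-02,  3.97910562e-02,  1.86364673e-04]), 'ee_pos': array([ 0.2782814 , -0.5591667 ,  0.22173079]), 'eef_rot': array([ 0.37253739,  0.60163165, -0.37204058,  0.60070048]), 'ft_force': array([-0.50510153,  0.23135796,  0.51218411]), 'torque': array([-0.01597825, -0.01253016,  0.03993893]), 'width': 0.08675821164578904}
scene {'intrinsics': array([[490.58552288,   0.        , 256.7077197 ],
       [  0.        , 490.58552288, 190.91420745],
       [  0.        ,   0.        ,   1.        ]]), 'xyz': array([-0.72730404, -0.69375044,  1.01520084]), 'orientation': array([ 0.77325892, -0.42246144,  0.21643171, -0.42042156])}
top {'intrinsics': array([[371.69654757,   0.        , 255.72116597],
       [  0.        , 371.69654757, 193.49621819],
       [  0.        ,   0.        ,   1.        ]]), 'xyz': array([0.19252711, 0.08113418, 1.45250971]), 'orientation': array([-0.69497259,  0.71311026, -0.06096637,  0.06906482])}
wrist {'intrinsics': array([[343.87728768,   0.        , 251.87765311],
       [  0.        , 343.87728768, 186.37031618],
       [  0.        ,   0.        ,   1.        ]]), 'mount': array([[-7.86407024e-04, -2.92428350e-01,  9.56287113e-01,
        -1.61916244e-01],
       [-1.05870521e-03, -9.56286629e-01, -2.92429073e-01,
         8.01659210e-02],
       [ 9.99999130e-01, -1.24239442e-03,  4.42435105e-04,
        -7.98215078e-05],
       [ 0.00000000e+00,  0.00000000e+00,  0.00000000e+00,
         1.00000000e+00]])}
```

View pics/scene0.png

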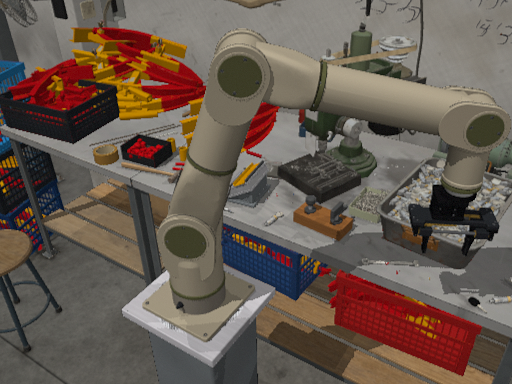

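View pics/top0.png

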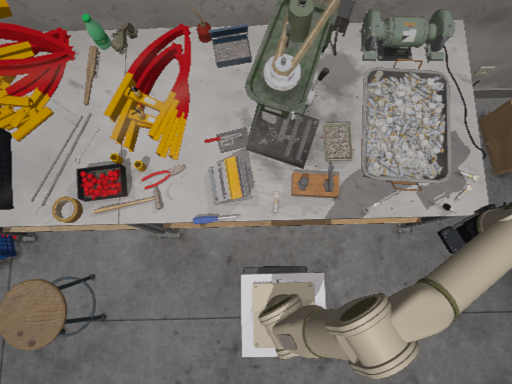

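View pics/wrist0.png

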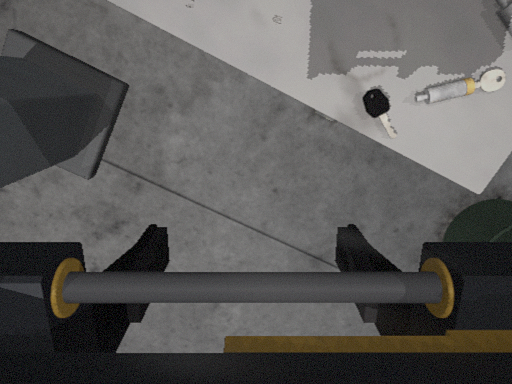

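The top view shows the block at about (316,184), with the knob on the left at (305,182) and the keeper on the right at (330,175). The deck is at about (231,178), with the yellow strip at (236,176). I'll zoom in on both.

```bash
cat > h.py <<'E'
import numpy as np, cv2
from scipy.spatial.transform import Rotation as R
from bench import *
def cam(n,st=None):
    p=camera_params(n); K=np.array(p["intrinsics"])
    if n=="wrist":
        st=st or read_state()
        T=np.eye(4);T[:3,:3]=R.from_quat(st["eef_rot"]).as_matrix();T[:3,3]=st["ee_pos"]
        M=T@p["mount"]
        return K,M[:3,:3],M[:3,3]
    return K,R.from_quat(p["orientation"]).as_matrix(),np.array(p["xyz"])
def ray(c,u,v):
    K,Rm,t=c; return t, Rm@np.linalg.solve(K,[u,v,1.])
def onz(c,u,v,z):
    t,d=ray(c,u,v); return t+d*(z-t[2])/d[2]
def proj(c,P):
    K,Rm,t=c; q=(np.atleast_2d(P)-t)@Rm; q=q@K.T; return q[:,:2]/q[:,2:]
E
python3 - <<'E'
import cv2
a=cv2.imread("pics/top0.png")[140:230,195:355]
cv2.imwrite("pics/topz.png",cv2.resize(a,None,fx=5,fy=5,interpolation=cv2.INTER_CUBIC))
a=cv2.imread("pics/scene0.png")[150:250,220:380]
cv2.imwrite("pics/scenez.png",cv2.resize(a,None,fx=5,fy=5,interpolation=cv2.INTER_CUBIC))
from h import *
c=cam("top")
for u,v in [(293,171),(339,172),(292,194),(338,196)]: print(u,v,onz(c,u,v,.04))
for u,v in [(209,164),(245,151),(216,204),(252,194)]: print(u,v,onz(c,u,v,.06))
E
```

```text
293 171 [ 0.54120236 -0.05356515  0.04      ]
339 172 [ 0.5322016  -0.23228049  0.04      ]
292 194 [ 0.45006187 -0.04580292  0.04      ]
338 196 [ 0.43746004 -0.22223832  0.04      ]
209 164 [0.57322479 0.27210013 0.06      ]
245 151 [0.62156485 0.13157632 0.06      ]
216 204 [0.4156254  0.24571143 0.06      ]
252 194 [0.45053015 0.10817064 0.06      ]
```

View pics/topz.png

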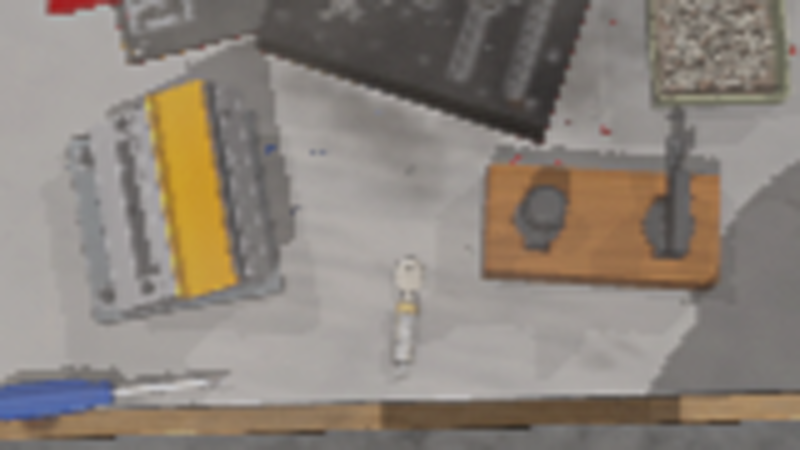

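View pics/scenez.png

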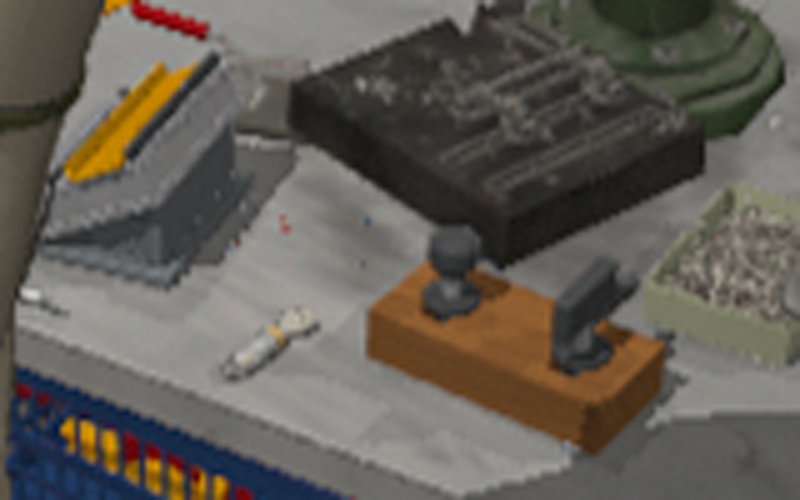

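```bash
python3 - <<'E'
from h import *
np.set_printoptions(precision=4,suppress=True)
s=read_state();print(R.from_quat(s["eef_rot"]).as_matrix())
c=cam("top")
f=lambda u,v:(195+(u+.5)/5-.5,140+(v+.5)/5-.5)
P=[onz(c,*f(*p),.04) for p in [(487,165),(720,172),(718,285),(483,275)]]
print(np.array(P)); print(np.mean(P,0))
for a,b in[(0,1),(3,2),(0,3),(1,2)]: print(np.linalg.norm(P[a]-P[b]), np.degrees(np.arctan2(*(P[b]-P[a])[[1,0]])))
for p in [(115,110),(150,290)]: print(onz(c,*f(*p),.06))
E
```

```text
[[-0.0005  0.8953  0.4456]
 [ 0.0009  0.4456 -0.8953]
 [-1.     -0.0001 -0.001 ]]
[[ 0.5349 -0.0494  0.04  ]
 [ 0.5243 -0.2302  0.04  ]
 [ 0.4351 -0.2229  0.04  ]
 [ 0.4478 -0.0426  0.04  ]]
[ 0.4855 -0.1363  0.04  ]
0.18112350903910476 -93.3682090487772
0.18067826003108894 -94.02927962076733
0.08736505027562012 175.55293346888058
0.08945886071324807 175.2852514966552
[0.5819 0.2387 0.06  ]
[0.4394 0.2128 0.06  ]
```

Emit:
{"name": "arm_command", "arguments": {"targets": [[0, -15, 20, -15, -0.14, 0, 0], [0, -30, 55, -40, -0.28, 0, 0], [0, -30, 95, -70, -0.42, 0, 0], [0, -30, 135, -100, -0.56, 0, 0], [0, -30, 175, -130, -0.7, 0, 0], [0, -30, 215, -160, -0.84, 0, 0], [0, -30, 255, -190, -0.98, 0, 0], [0, -30, 295, -220, -1.12, 0, 0], [0, -30, 330, -242, -1.26, 0, 0], [0, -30, 338, -248, -1.4, 0, 0]]}}

```text
time: 1.15
ee_pos: [0.4726, -0.1817, 0.2527]
eef_rot: [-0.107, 0.699, 0.107, 0.699]
ft_force: [0.3, -0.9, -0.1]
width: 0.0874
```

```bash
python3 - <<'E'
from h import *
np.set_printoptions(precision=4,suppress=True)
s=read_state();print(s["time"],s["joint_positions"],s["ee_pos"]);print(R.from_quat(s["eef_rot"]).as_matrix())
E
```

```text
1.15 [ 0.7407  0.0842 -0.4867  1.7013  0.0389  1.3653  0.5512] [ 0.4726 -0.1817  0.2527]
[[ 0.001  -0.299   0.9542]
 [ 0.0011  0.9542  0.299 ]
 [-1.      0.0007  0.0012]]
```

Emit:
{"name": "arm_command", "arguments": {"targets": [[0, 0, 0, 0, -0.14, 0, 0], [0, 0, 0, 0, -0.28, 0, 0], [0, 0, 0, 0, -0.42, 0, 0], [0, 0, 0, 0, -0.56, 0, 0], [0, 0, 0, 0, -0.7, 0, 0], [0, 0, 0, 0, -0.84, 0, 0], [0, 0, 0, 0, -0.98, 0, 0], [0, 0, 0, 0, -1.12, 0, 0], [0, 0, 0, 0, -1.2, 0, 0], [0, 0, 0, 0, -1.2, 0, 0]]}}

```text
time: 2.15
ee_pos: [0.4704, -0.1869, 0.2524]
eef_rot: [-0.48, 0.519, 0.48, 0.519]
ft_force: [0.9, 0.7, -0.1]
width: 0.0875
```

```bash
python3 - <<'E'
from h import *
np.set_printoptions(precision=4,suppress=True)
s=read_state();print(s["time"],s["joint_positions"],s["ee_pos"]);print(R.from_quat(s["eef_rot"]).as_matrix())
cv2.imwrite("pics/w1.png",cv2.resize(camera("wrist")[:,:,::-1],(768,576),interpolation=cv2.INTER_CUBIC))
E
```

```text
2.15 [ 0.7942  0.0887 -0.5331  1.6995  0.046   1.3662  1.7456] [ 0.4704 -0.1869  0.2524]
[[-0.0003 -0.9969  0.0786]
 [ 0.0001  0.0786  0.9969]
 [-1.      0.0003  0.    ]]
```

View pics/w1.png

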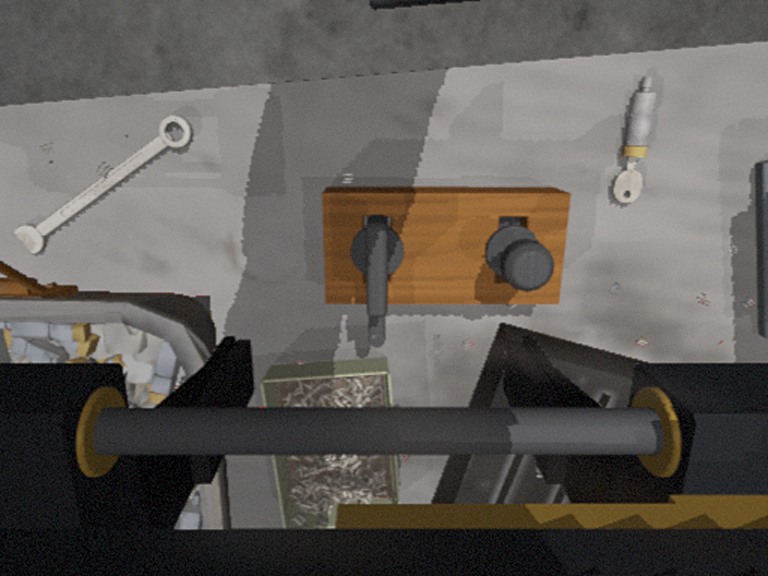

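```bash
cat >> h.py <<'E'
def T2(x,y,z,yaw): 
    T=np.eye(4);T[:3,:3]=R.from_euler('z',yaw).as_matrix();T[:3,3]=[x,y,z];return T
def box(x0,x1,y0,y1,z0,z1): return np.array([[x,y,z] for z in(z0,z1) for x,y in((x0,y0),(x1,y0),(x1,y1),(x0,y1))])
def drawbox(im,c,T,b,col,s):
    q=proj(c,b@T[:3,:3].T+T[:3,3]); q=np.round((q+.5)*s-.5).astype(int)
    for i,j in [(0,1),(1,2),(2,3),(3,0),(4,5),(5,6),(6,7),(7,4),(0,4),(1,5),(2,6),(3,7)]: cv2.line(im,tuple(map(int,q[i])),tuple(map(int,q[j])),col,1)
def circ(im,c,T,r,z,col,s):
    t=np.linspace(0,6.283,60);b=np.c_[r*np.cos(t),r*np.sin(t),0*t+z]
    q=proj(c,b@T[:3,:3].T+T[:3,3]);q=np.round((q+.5)*s-.5).astype(int);cv2.polylines(im,[q],True,col,1)
E
python3 - <<'E'
from h import *
np.set_printoptions(precision=4,suppress=True)
c=cam("wrist")
P=np.array([onz(c,(u+.5)/1.5-.5,(v+.5)/1.5-.5,.04) for u,v in [(325,190),(568,193),(559,303),(326,303)]])
print(P,P.mean(0))
for a,b in[(0,1),(3,2),(0,3),(1,2)]: print(np.linalg.norm(P[a]-P[b]), np.degrees(np.arctan2(*(P[b]-P[a])[[1,0]])))
m=P.mean(0); yaw=np.radians(-4.2)
im=cv2.imread("pics/w1.png"); T=T2(m[0],m[1],0,yaw)
drawbox(im,c,T,box(-.0425,.0425,-.09,.09,0,.04),(0,255,0),1.5)
k=m+R.from_euler('z',yaw).apply([0,-.05,0]); print(k)
K=T2(k[0],k[1],.04,yaw)
circ(im,c,K,.02,.006,(255,255,0),1.5)
drawbox(im,c,K,box(-.032,.032,-.007,.007,.026,.059),(0,0,255),1.5)
drawbox(im,c,K,box(0,.068,-.006,.006,.017,.025),(255,0,255),1.5)
cv2.imwrite("pics/w1o.png",cv2.resize(im[150:400,250:620],None,fx=2,fy=2))
E
```

```text
[[ 0.4333 -0.2227  0.04  ]
 [ 0.4499 -0.0482  0.04  ]
 [ 0.5339 -0.053   0.04  ]
 [ 0.5191 -0.2316  0.04  ]] [ 0.484  -0.1389  0.04  ]
0.17527183385556228 84.5615724747677
0.17919580016641767 85.27512533273274
0.0863237988258777 -5.951019220535707
0.08414724828049233 -3.301412577892218
[ 0.4804 -0.1887  0.04  ]
```

View pics/w1o.png

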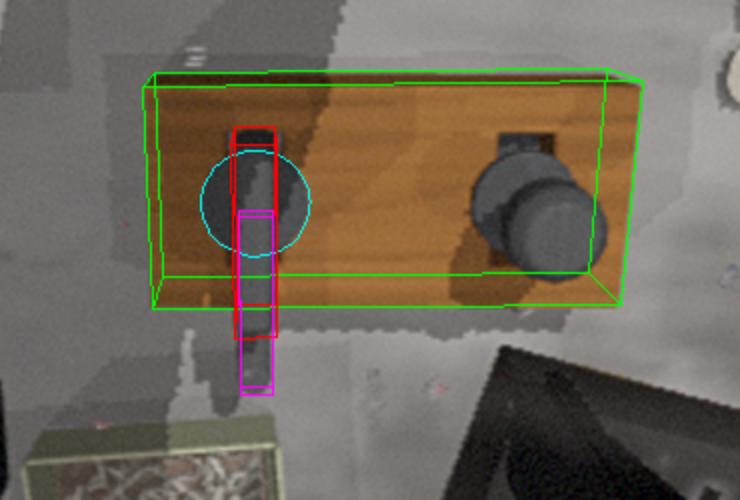

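Emit:
{"name": "arm_command", "arguments": {"targets": [[0, 20, -10, 0, 0, 0, 0], [0, 60, -11, 0, 0, 0, 0], [0, 100, -11, 0, 0, 0, 0], [0, 140, -11, 0, 0, 0, 0], [0, 165, -11, 0, 0, 0, 0], [0, 180, -11, 0, 0, 0, 0], [0, 186, -11, 0, 0, 0, 0], [0, 186, -11, 0, 0, 0, 0]]}}

```text
time: 3.0
ee_pos: [0.4818, -0.1878, 0.0667]
eef_rot: [-0.479, 0.52, 0.479, 0.52]
ft_force: [0.4, -0.5, -0.0]
width: 0.0868
```

```bash
python3 - <<'E'
from h import *
np.set_printoptions(precision=4,suppress=True)
s=read_state();print(s["time"],s["joint_positions"],s["ee_pos"],s["ft_force"])
cv2.imwrite("pics/w2.png",cv2.resize(camera("wrist")[:,:,::-1],(768,576),interpolation=cv2.INTER_CUBIC))
E
```

```text
3.0 [ 0.7468  0.2928 -0.5227  1.8952  0.1723  0.9976  1.6389] [ 0.4818 -0.1878  0.0667] [ 0.43   -0.4828 -0.0236]
```

View pics/w2.png

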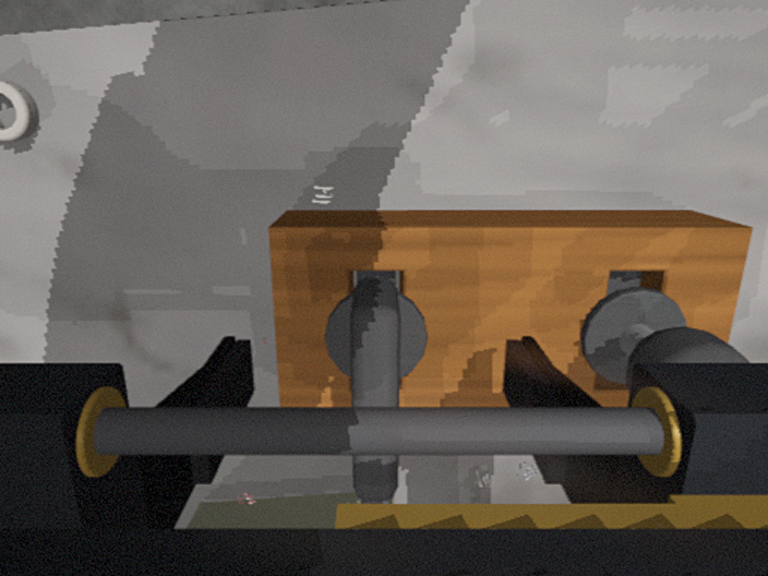

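The handle sits centred between the fingers (px 376, where 378 is the middle). I'll close on it.

Emit:
{"name": "arm_command", "arguments": {"targets": [[255, 0, 0, 0, 0, 0, 0], [255, 0, 0, 0, 0, 0, 0], [255, 0, 0, 0, 0, 0, 0], [255, 0, 0, 0, 0, 0, 0], [255, 0, 0, 0, 0, 0, 0], [255, 0, 0, 0, 0, 0, 0], [255, 0, 0, 0, 0, 0, 0], [255, 0, 0, 0, 0, 0, 0]], "newtons": 45}}

```text
time: 3.85
ee_pos: [0.4815, -0.1878, 0.0665]
eef_rot: [-0.48, 0.52, 0.48, 0.52]
ft_force: [-0.1, 0.4, -0.5]
width: 0.0309
```

Emit:
{"name": "arm_command", "arguments": {"targets": [[255, 0, 0, 0, 0, 0, 0], [255, 0, 0, 0, 0, 0, 0], [255, 0, 0, 0, 0, 0, 0], [255, 0, 0, 0, 0, 0, 0], [255, 0, 0, 0, 0, 0, 0]]}}

```text
time: 4.35
ee_pos: [0.4815, -0.1879, 0.0665]
eef_rot: [-0.48, 0.52, 0.48, 0.52]
ft_force: [0.2, -0.5, -0.7]
width: 0.0135
```

Emit:
{"name": "arm_command", "arguments": {"targets": [[255, -5, 0, 0, 0, 0, 0], [255, -15, 0, 0, 0, 0, 0], [255, -30, 0, 0, 0, 0, 0], [255, -60, 0, 0, 0, 0, 0], [255, -100, 0, 0, 0, 0, 0], [255, -140, 0, 0, 0, 0, 0], [255, -170, 0, 0, 0, 0, 0], [255, -180, 0, 0, 0, 0, 0], [255, -180, 0, 0, 0, 0, 0]]}}

```text
time: 5.25
ee_pos: [0.4822, -0.1879, 0.2482]
eef_rot: [-0.481, 0.519, 0.479, 0.52]
ft_force: [0.1, 0.6, -2.9]
width: 0.0134
```

```bash
python3 - <<'E'
from h import *
np.set_printoptions(precision=4,suppress=True)
s=read_state();print(s["time"],s["joint_positions"],s["ee_pos"],s["ft_force"],s["width"])
t=camera("top")[:,:,::-1]
cv2.imwrite("pics/t3.png",cv2.resize(t[130:230,190:350],(800,500),interpolation=cv2.INTER_CUBIC))
E
```

```text
5.25 [ 0.7865  0.1159 -0.5404  1.6821  0.0617  1.3575  1.7272] [ 0.4822 -0.1879  0.2482] [ 0.1143  0.5749 -2.8974] 0.013420551120677728
```

View pics/t3.png

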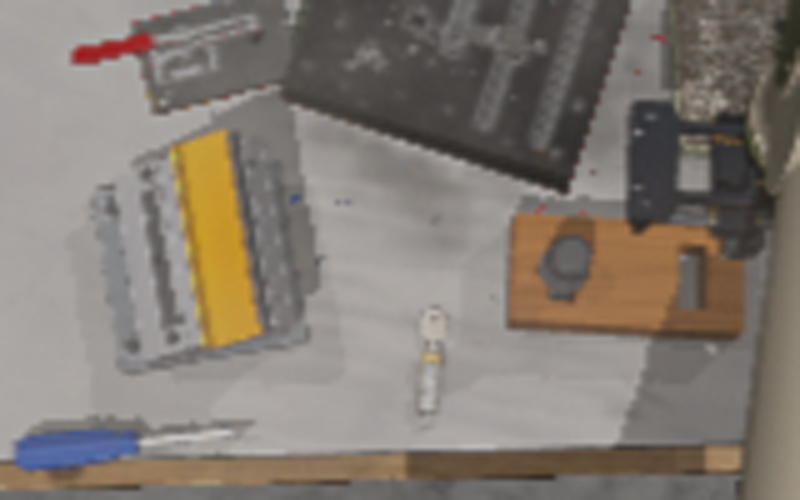

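```bash
cat >> h.py <<'E'
def deckT(x,y,yaw):
    # deck x = up the slope; yaw = world direction of horizontal part of deck x
    T=np.eye(4);T[:3,:3]=R.from_euler('z',yaw).as_matrix()@R.from_euler('y',-np.pi/6).as_matrix();T[:3,3]=[x,y,.06];return T
def drawdeck(im,c,T,s,off=(0,0)):
    def pl(P,col,closed=True):
        q=proj(c,np.array(P)@T[:3,:3].T+T[:3,3]);q=np.round((q+.5-np.array(off))*s-.5).astype(int);cv2.polylines(im,[q],closed,col,1)
    r=lambda x0,x1,y0,y1,z:[[x0,y0,z],[x1,y0,z],[x1,y1,z],[x0,y1,z]]
    pl(r(-.034,.087,-.075,.075,0),(0,255,0)); pl(r(-.0105,.0105,-.055,.055,0),(0,0,255))
    pl(r(.032,.078,-.08,.08,.001),(255,0,255)); pl([[.032,-.08,.014],[.032,.08,.014]],(255,255,0),False)
E
python3 - <<'E'
from h import *
from scipy.optimize import least_squares
c=cam("top")
obs=[((226,130),(.078,.08,.001)),((262,333),(.078,-.08,.001)),((172,148),(.032,.08,.014)),((205,347),(.032,-.08,.014))]
U=np.array([[190+(u+.5)/5-.5,130+(v+.5)/5-.5] for (u,v),_ in obs]);X=np.array([x for _,x in obs])
def f(p): 
    T=deckT(*p);return (proj(c,X@T[:3,:3].T+T[:3,3])-U).ravel()
r=least_squares(f,[.51,.22,-1.4],x_scale=[.1,.1,1]);print(r.x,np.degrees(r.x[2]),r.fun)
im=cv2.imread("pics/t3.png");drawdeck(im,c,deckT(*r.x),5,(190,130))
cv2.imwrite("pics/t3o.png",cv2.resize(im[100:400,50:350],None,fx=2,fy=2))
E
```

```text
[ 0.50315396  0.22149237 -1.41541139] -81.09709911767388 [ 0.36238761 -0.06879201  0.46554767  0.35406446 -0.61990125 -0.64667167
 -0.22112581  0.32469694]
```

View pics/t3o.png

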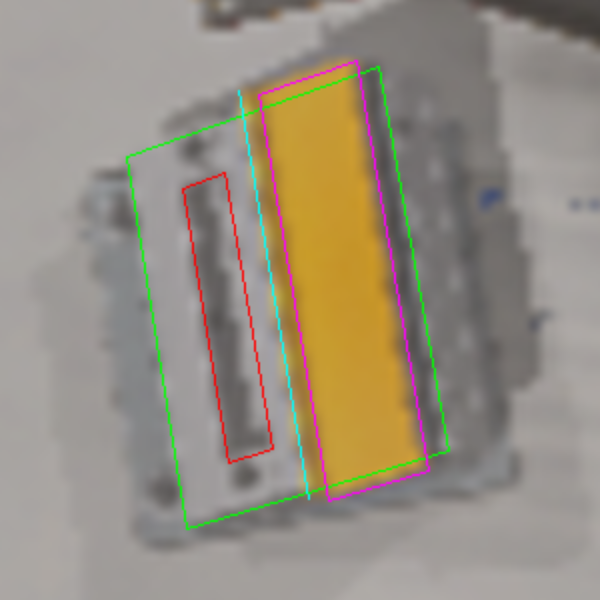

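```bash
cat >> h.py <<'E'
def plan(Tt, st=None):
    st=st or read_state(); Rc=R.from_quat(st["eef_rot"]).as_matrix()
    d=Rc.T@(Tt[:3,3]-st["ee_pos"])*1000
    return d, R.from_matrix(Rc.T@Tt[:3,:3]).as_rotvec()
def tool_on_deck(D,h,turn=0,dx=0,dy=0):
    # h: TCP height over deck; turn: about deck -z applied to keeper
    x,y,z=D[:3,:3].T
    Rt=np.c_[-z,-y,-x]@R.from_euler('x',turn).as_matrix()
    T=np.eye(4);T[:3,:3]=Rt;T[:3,3]=D[:3,3]+h*z+dx*x+dy*y;return T
E
python3 - <<'E'
from h import *
np.set_printoptions(precision=4,suppress=True)
D=deckT(.503,.2215,np.radians(-81.1))
T=tool_on_deck(D,.1565);print(T);print(*plan(T))
E
```

```text
[[ 0.0774 -0.988  -0.134   0.4909]
 [-0.494  -0.1547  0.8556  0.2988]
 [-0.866   0.     -0.5     0.1955]
 [ 0.      0.      0.      1.    ]]
[ 50.7354  29.3334 485.7416] [-0.2297  0.5209 -0.0613]
```

Emit:
{"name": "arm_command", "arguments": {"targets": [[255, 0, 2, 20, 0, 0, 0], [255, 0, 4, 60, -0.02, 0.04, 0], [255, 5, 7, 105, -0.05, 0.1, -0.01], [255, 10, 10, 150, -0.07, 0.16, -0.02], [255, 15, 13, 195, -0.1, 0.22, -0.025], [255, 20, 16, 240, -0.12, 0.28, -0.03], [255, 25, 19, 285, -0.15, 0.34, -0.04], [255, 30, 22, 330, -0.17, 0.4, -0.045], [255, 35, 25, 375, -0.2, 0.46, -0.05], [255, 40, 28, 420, -0.23, 0.52, -0.06]]}}

```text
time: 6.3
ee_pos: [0.4866, 0.2342, 0.2043]
eef_rot: [0.658, -0.564, -0.38, -0.323]
ft_force: [1.8, -0.6, -1.7]
width: 0.014
```

```bash
python3 - <<'E'
from h import *
np.set_printoptions(precision=4,suppress=True)
s=read_state();print(s["time"],s["joint_positions"],s["ee_pos"],s["ft_force"],s["width"])
D=deckT(.503,.2215,np.radians(-81.1))
print(*plan(tool_on_deck(D,.1565)))
E
```

```text
6.3 [-0.1317  0.504  -0.8933  1.5366  0.7126  1.721   0.6329] [0.4866 0.2342 0.2043] [ 1.7926 -0.599  -1.67  ] 0.013963955145200052
[-24.114  -14.2906  58.9823] [ 0.0024 -0.0022 -0.0025]
```

Emit:
{"name": "arm_command", "arguments": {"targets": [[255, -12, -7, 30, 0, 0, 0], [255, -24, -14, 59, 0, 0, 0], [255, -24, -14, 59, 0, 0, 0], [255, -24, -14, 59, 0, 0, 0]]}}

```text
time: 6.7
ee_pos: [0.4903, 0.298, 0.1957]
eef_rot: [0.658, -0.563, -0.382, -0.323]
ft_force: [0.9, -0.5, -3.0]
width: 0.0141
```

```bash
python3 - <<'E'
from h import *
np.set_printoptions(precision=4,suppress=True)
s=read_state();print(s["time"],s["joint_positions"],s["ee_pos"],s["ft_force"],s["width"])
D=deckT(.503,.2215,np.radians(-81.1))
print(*plan(tool_on_deck(D,.1565)))
im=camera("wrist")[:,:,::-1];cv2.imwrite("pics/w4raw.png",im)
im=cv2.resize(im,(768,576),interpolation=cv2.INTER_CUBIC);cv2.imwrite("pics/w4.png",im)
drawdeck(im,cam("wrist",s),D,1.5);cv2.imwrite("pics/w4o.png",im)
t=camera("top")[:,:,::-1];cv2.imwrite("pics/t4.png",cv2.resize(t[130:230,170:330],(800,500),interpolation=cv2.INTER_CUBIC))
E
```

```text
6.7 [-0.2644  0.6118 -0.8744  1.4116  0.7462  1.7805  0.5681] [0.4903 0.298  0.1957] [ 0.9165 -0.4717 -3.0115] 0.014102009585146902
[-0.2565 -0.7334  0.706 ] [ 0.0042  0.0005 -0.0031]
```

View pics/w4.png

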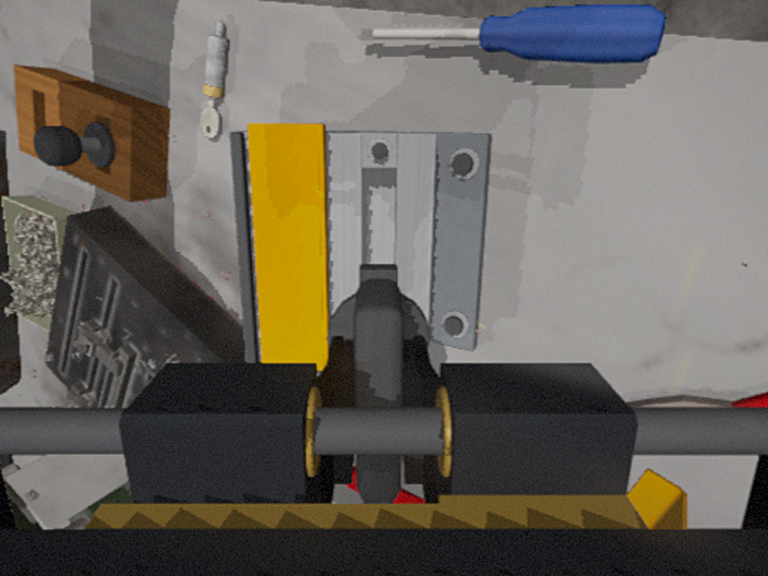

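View pics/w4o.png

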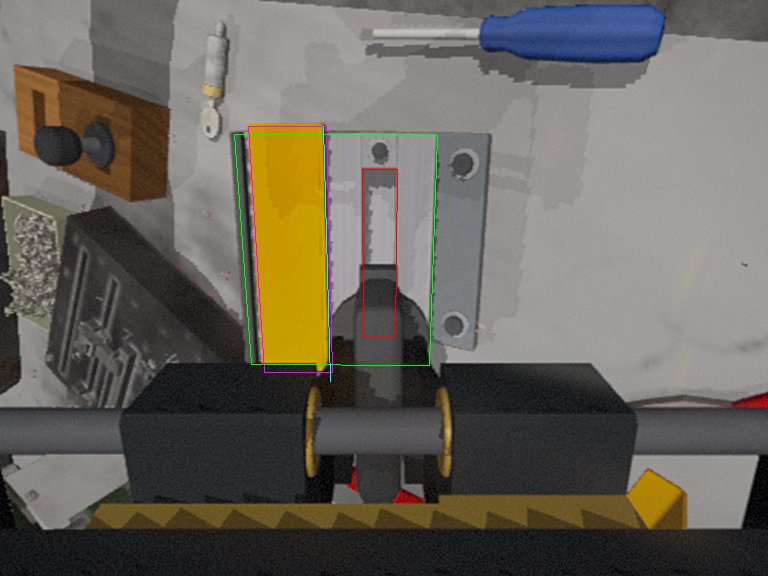

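Emit:
{"name": "arm_command", "arguments": {"targets": [[255, 20, -0.5, 0.7, 0.004, 0, -0.003], [255, 50, -0.5, 0.7, 0.004, 0, -0.003], [255, 75, -0.5, 0.7, 0.004, 0, -0.003], [255, 90, -0.5, 0.7, 0.004, 0, -0.003], [255, 95, -0.5, 0.7, 0.004, 0, -0.003], [255, 95, -0.5, 0.7, 0.004, 0, -0.003]]}}

```text
time: 7.4
ee_pos: [0.499, 0.2509, 0.1154]
eef_rot: [0.658, -0.563, -0.379, -0.327]
ft_force: [0.0, 0.8, -1.7]
width: 0.0132
```

```bash
python3 - <<'E'
from h import *
np.set_printoptions(precision=4,suppress=True)
s=read_state();print(s["time"],s["joint_positions"],s["ee_pos"],s["ft_force"],s["width"])
D=deckT(.503,.2215,np.radians(-81.1))
print(*plan(tool_on_deck(D,.0615)))
im=camera("wrist")[:,:,::-1]
im=cv2.resize(im,(768,576),interpolation=cv2.INTER_CUBIC);drawdeck(im,cam("wrist",s),D,1.5);cv2.imwrite("pics/w5o.png",im)
E
```

```text
7.4 [-0.1839  0.6315 -0.8508  1.5679  0.7846  1.6175  0.5342] [0.499  0.2509 0.1154] [ 0.027   0.7841 -1.7408] 0.013181552585876543
[1.3    0.5814 2.0311] [-0.0043  0.001   0.0013]
```

View pics/w5o.png

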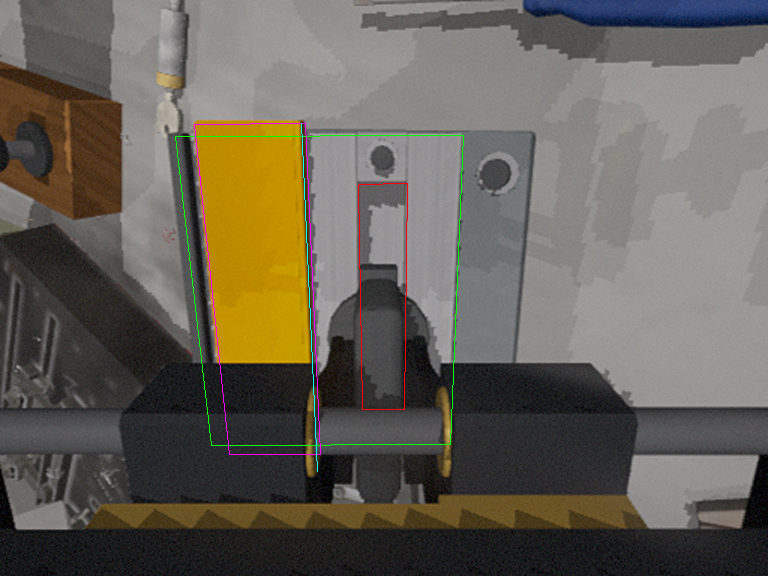

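Emit:
{"name": "arm_command", "arguments": {"targets": [[255, 0, 0, 1.9, 0, 0, 0], [255, 4, 0, 1.9, 0, 0, 0], [255, 9, 0, 1.9, 0, 0, 0], [255, 14, 0, 1.9, 0, 0, 0], [255, 14, 0, 1.9, 0, 0, 0]]}}

```text
time: 7.95
ee_pos: [0.4996, 0.2453, 0.1014]
eef_rot: [0.658, -0.563, -0.379, -0.326]
ft_force: [0.4, 0.5, -2.1]
width: 0.0138
```

```bash
python3 - <<'E'
from h import *
np.set_printoptions(precision=4,suppress=True)
s=read_state();print(s["time"],s["ee_pos"],s["ft_force"],s["torque"],s["width"])
D=deckT(.503,.2215,np.radians(-81.1))
print(*plan(tool_on_deck(D,.0475)))
im=camera("wrist")[:,:,::-1]
im=cv2.resize(im,(768,576),interpolation=cv2.INTER_CUBIC);cv2.imwrite("pics/w6.png",im)
E
```

```text
7.95 [0.4996 0.2453 0.1014] [ 0.4386  0.5343 -2.1003] [ 1.0154 -0.0208  0.0122] 0.013843521869218786
[ 0.3643  0.3234 -0.181 ] [-0.0034  0.0004  0.0007]
```

View pics/w6.png

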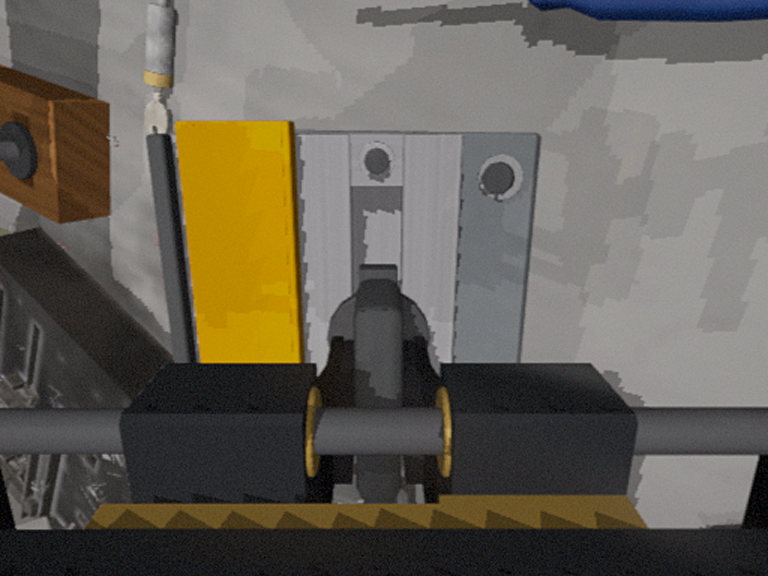

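Emit:
{"name": "arm_command", "arguments": {"targets": [[255, 4, 0, 0, 0, 0, 0], [255, 8, 0, 0, 0, 0, 0], [255, 12, 0, 0, 0, 0, 0], [255, 16, 0, 0, 0, 0, 0], [255, 16, 0, 0, 0, 0, 0]]}}

```text
time: 8.5
ee_pos: [0.5009, 0.2377, 0.0877]
eef_rot: [0.658, -0.563, -0.379, -0.327]
ft_force: [-0.2, 0.2, -2.1]
width: 0.0135
```

```bash
python3 - <<'E'
from h import *
np.set_printoptions(precision=4,suppress=True)
s=read_state();print(s["time"],s["ee_pos"],s["ft_force"],s["torque"],s["width"])
D=deckT(.503,.2215,np.radians(-81.1))
print(*plan(tool_on_deck(D,.0275)), D[:3,2]@s["ft_force"])
im=camera("wrist")[:,:,::-1]
im=cv2.resize(im,(768,576),interpolation=cv2.INTER_CUBIC);cv2.imwrite("pics/w7.png",im)
E
```

```text
8.5 [0.5009 0.2377 0.0877] [-0.2407  0.1934 -2.1124] [0.9623 0.0156 0.0175] 0.013456703674977935
[ 4.6044  0.379  -0.282 ] [-0.0034  0.0006  0.0009] -1.7152600539745533
```

View pics/w7.png

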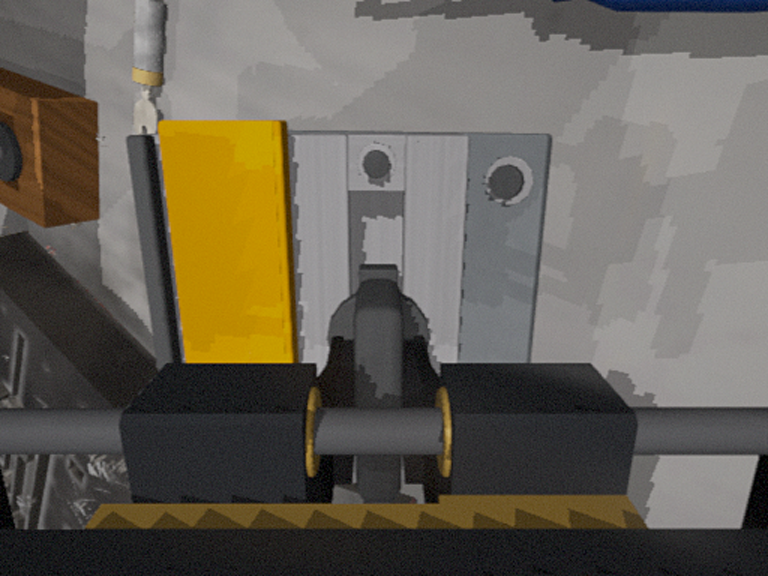

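Emit:
{"name": "arm_command", "arguments": {"targets": [[255, 2, 0, 0, 0, 0, 0], [255, 3, 0, 0, 0, 0, 0], [255, 4, 0, 0, 0, 0, 0], [255, 4.5, 0, 0, 0, 0, 0], [255, 4.5, 0, 0, 0, 0, 0]]}}

```text
time: 9.05
ee_pos: [0.5013, 0.236, 0.0843]
eef_rot: [0.658, -0.563, -0.379, -0.327]
ft_force: [-0.1, 0.0, -1.9]
width: 0.0139
```

Emit:
{"name": "arm_command", "arguments": {"targets": [[255, 0.7, 0, 0, 0, 0, 0], [255, 1.3, 0, 0, 0, 0, 0], [255, 1.3, 0, 0, 0, 0, 0]]}}

```text
time: 9.35
ee_pos: [0.5014, 0.2353, 0.0832]
eef_rot: [0.658, -0.563, -0.379, -0.327]
ft_force: [-0.6, 0.3, -1.8]
width: 0.0141
```

Emit:
{"name": "arm_command", "arguments": {"targets": [[255, 0.7, 0, 0, 0, 0, 0], [255, 1.2, 0, 0, 0, 0, 0], [255, 1.2, 0, 0, 0, 0, 0]]}}

```text
time: 9.65
ee_pos: [0.5015, 0.235, 0.0824]
eef_rot: [0.658, -0.563, -0.379, -0.327]
ft_force: [-0.1, 1.0, 0.5]
width: 0.0134
```

```bash
python3 - <<'E'
from h import *
np.set_printoptions(precision=4,suppress=True)
s=read_state();print(s["time"],s["ee_pos"],s["ft_force"],s["torque"],s["width"])
D=deckT(.503,.2215,np.radians(-81.1))
print(*plan(tool_on_deck(D,.0265)), D[:3,2]@s["ft_force"])
im=camera("scene")[:,:,::-1]
im=cv2.resize(im[150:250,200:330],(780,600),interpolation=cv2.INTER_CUBIC);cv2.imwrite("pics/s8.png",im)
im=camera("wrist")[:,:,::-1]
im=cv2.resize(im,(768,576),interpolation=cv2.INTER_CUBIC);cv2.imwrite("pics/w8.png",im)
E
```

```text
9.65 [0.5015 0.235  0.0824] [-0.0931  0.9853  0.5039] [ 0.7676  0.0616 -0.1065] 0.013398055754379768
[-0.293   0.6112 -0.546 ] [-0.0034  0.0014  0.0021] 0.9302777512381305
```

View pics/s8.png

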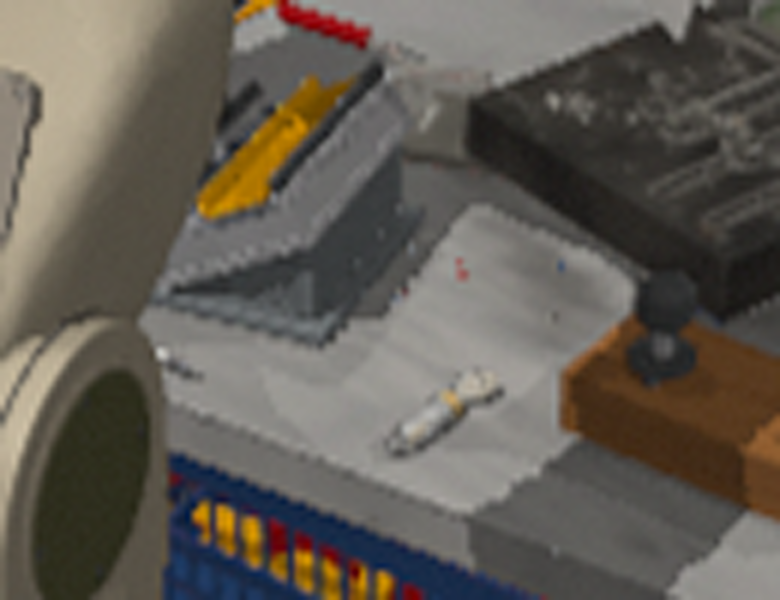

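View pics/w8.png

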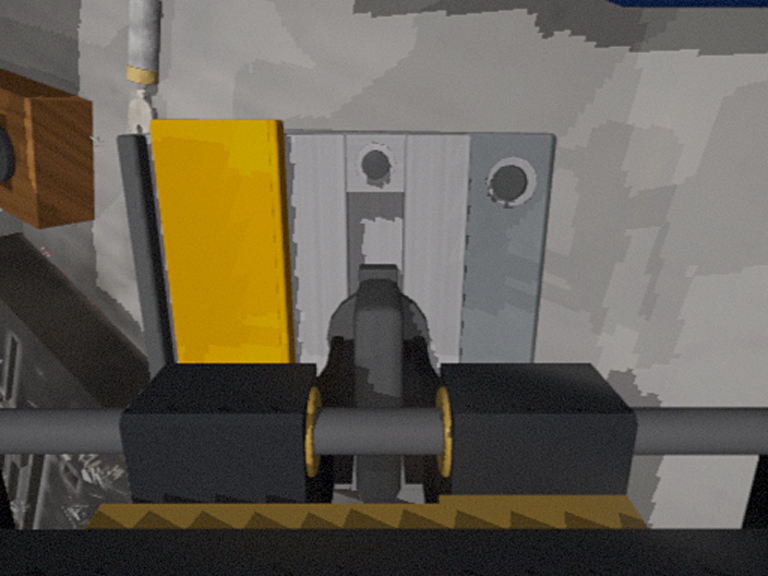

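Contact came at the expected height, with the normal force going from -1.7 to +0.9 N. The slot's centre is at px 375.5 and the foot's at 378.5, so the keeper is about 1 mm off. I'll correct that and start the twist.

Emit:
{"name": "arm_command", "arguments": {"targets": [[255, 0.3, 0, -0.7, 0, 0, 0], [255, 0.3, 0, -0.7, 0.06, 0, 0], [255, 0.3, 0, -0.7, 0.14, 0, 0], [255, 0.3, 0, -0.7, 0.23, 0, 0], [255, 0.3, 0, -0.7, 0.32, 0, 0], [255, 0.3, 0, -0.7, 0.41, 0, 0], [255, 0.3, 0, -0.7, 0.5, 0, 0], [255, 0.3, 0, -0.7, 0.5, 0, 0]]}}

```text
time: 10.55
ee_pos: [0.5018, 0.2345, 0.0828]
eef_rot: [-0.556, 0.639, 0.228, 0.48]
ft_force: [-0.8, 2.8, 3.3]
width: 0.014
```

```bash
python3 - <<'E'
from h import *
np.set_printoptions(precision=4,suppress=True)
s=read_state();print(s["time"],s["ee_pos"],s["ft_force"],s["torque"],s["width"],s["joint_positions"])
D=deckT(.503,.2215,np.radians(-81.1))
print(*plan(tool_on_deck(D,.0265,0.5)), D[:3,2]@s["ft_force"])
im=camera("wrist")[:,:,::-1]
im=cv2.resize(im,(768,576),interpolation=cv2.INTER_CUBIC);cv2.imwrite("pics/w9.png",im)
E
```

```text
10.55 [0.5018 0.2345 0.0828] [-0.8403  2.8381  3.3482] [ 0.856  -0.0558 -0.0658] 0.014023753591465262 [-0.2123  0.6219 -0.7613  1.6192  0.7686  1.529   0.0414]
[-0.2708  0.8141 -0.3306] [-0.0051  0.0029  0.0017] 4.366565403493732
```

View pics/w9.png

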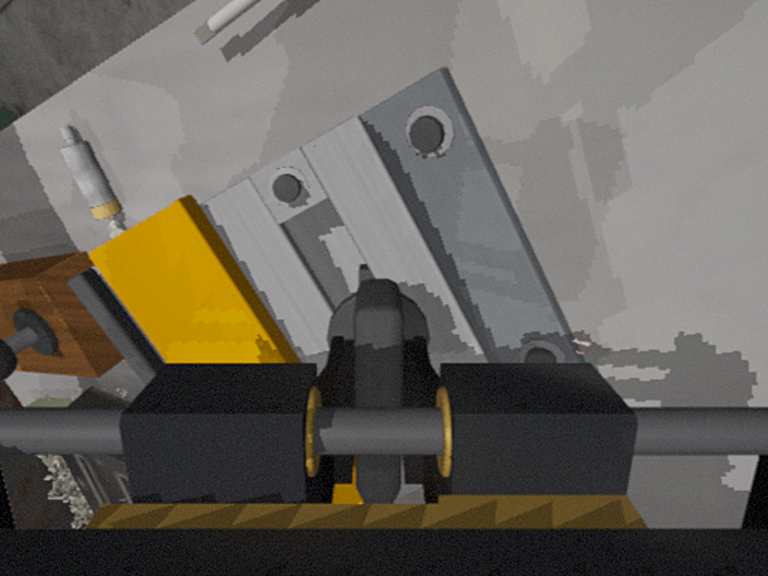

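Emit:
{"name": "arm_command", "arguments": {"targets": [[255, 0, 0, 0, 0.08, 0, 0], [255, 0, 0, 0, 0.19, 0, 0], [255, 0, 0, 0, 0.31, 0, 0], [255, 0, 0, 0, 0.43, 0, 0], [255, 0, 0, 0, 0.55, 0, 0], [255, 0, 0, 0, 0.67, 0, 0], [255, 0, 0, 0, 0.79, 0, 0], [255, 0, 0, 0, 0.91, 0, 0], [255, 0, 0, 0, 1.02, 0, 0], [255, 0, 0, 0, 1.02, 0, 0]]}}

```text
time: 11.6
ee_pos: [0.5018, 0.2346, 0.0827]
eef_rot: [-0.252, 0.669, -0.113, 0.69]
ft_force: [-0.0, 3.0, 5.2]
width: 0.0137
```

```bash
python3 - <<'E'
from h import *
np.set_printoptions(precision=4,suppress=True)
s=read_state();print(s["time"],s["ee_pos"],s["ft_force"],s["torque"],s["width"],s["joint_positions"])
D=deckT(.503,.2215,np.radians(-81.1))
print(*plan(tool_on_deck(D,.0265,np.pi/2)), D[:3,2]@s["ft_force"])
im=camera("wrist")[:,:,::-1]
im=cv2.resize(im,(768,576),interpolation=cv2.INTER_CUBIC);cv2.imwrite("pics/w10.png",im)
drawdeck(im,cam("wrist",s),D,1.5);cv2.imwrite("pics/w10o.png",im)
im=camera("top")[:,:,::-1];cv2.imwrite("pics/t10.png",cv2.resize(im[130:230,170:330],(800,500),interpolation=cv2.INTER_CUBIC))
E
```

```text
11.6 [0.5018 0.2346 0.0827] [-0.0203  3.0008  5.2349] [ 0.653  -0.0447  0.0472] 0.013686338251424877 [-0.3188  0.5736 -0.6092  1.625   0.6919  1.4789 -0.93  ]
[-0.275   0.0695 -0.8629] [ 0.0479  0.0029 -0.0016] 6.017447540747929
```

View pics/w10o.png

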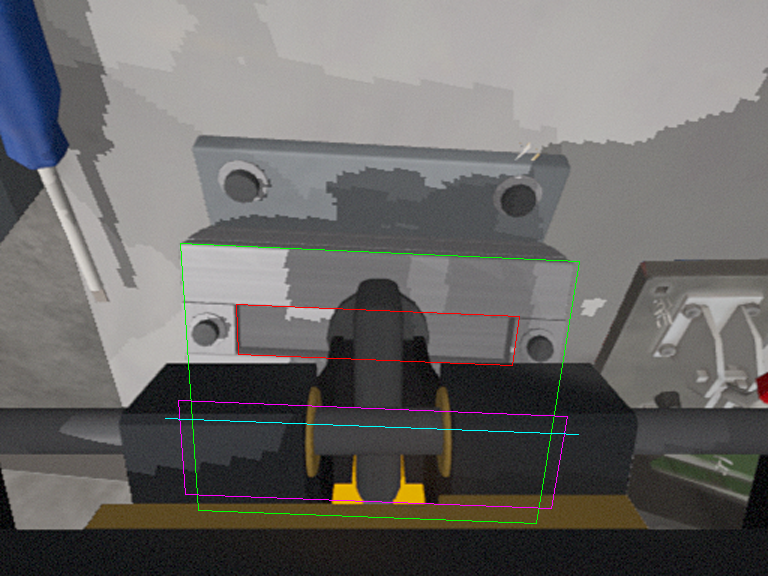

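View pics/t10.png

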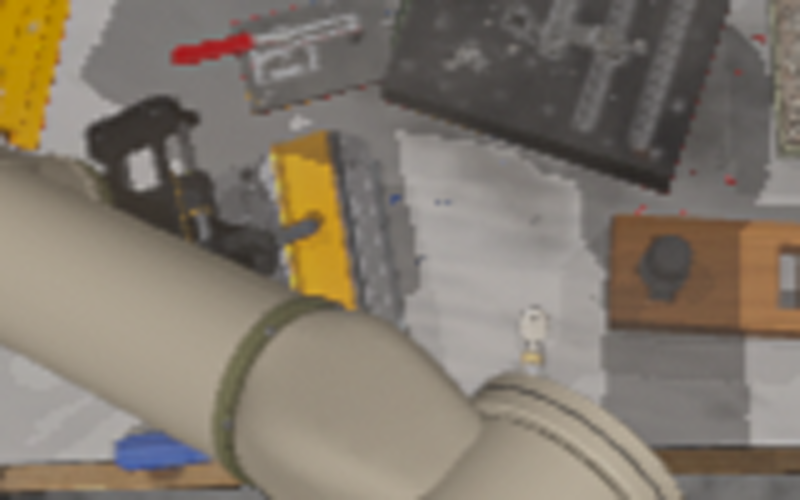

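```bash
python3 - <<'E'
import cv2
a=cv2.imread("pics/w10.png")[220:375,160:600]
cv2.imwrite("pics/w10z.png",cv2.resize(a,None,fx=1.8,fy=3.6,interpolation=cv2.INTER_CUBIC))
E
```

```text
(no output)
```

View pics/w10z.png

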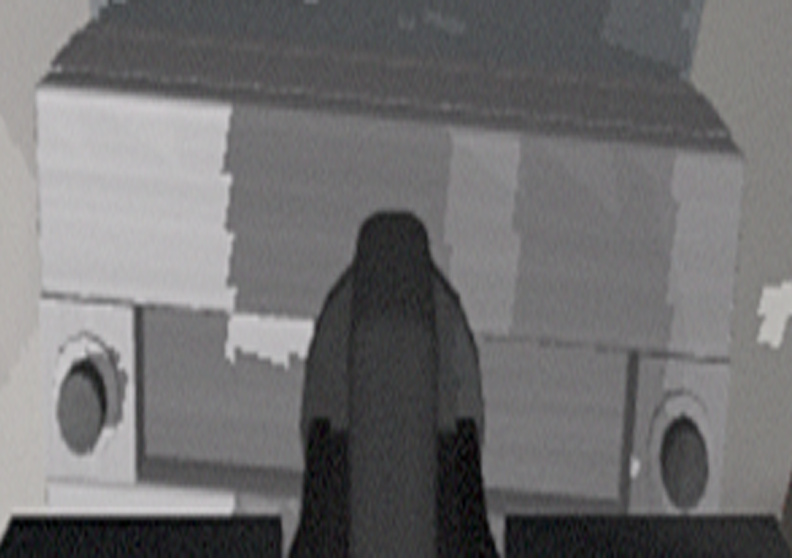

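Emit:
{"name": "arm_command", "arguments": {"targets": [[255, 0, 0, 0, 0.03, 0, 0], [255, 0, 0, 0, 0.049, 0, 0], [255, 0, 0, 0, 0.049, 0, 0], [255, -0.3, 0, 0, 0.049, 0, 0], [255, -0.3, 0, 0, 0.049, 0, 0]]}}

```text
time: 12.2
ee_pos: [0.5018, 0.2345, 0.0827]
eef_rot: [-0.236, 0.666, -0.128, 0.696]
ft_force: [1.7, 4.1, 4.1]
width: 0.0137
```

```bash
python3 - <<'E'
from h import *
np.set_printoptions(precision=4,suppress=True)
s=read_state();print(s["time"],s["ee_pos"],s["ft_force"],s["torque"],s["width"],s["joint_positions"])
D=deckT(.503,.2215,np.radians(-81.1))
print(*plan(tool_on_deck(D,.0265,np.pi/2)), D[:3,2]@s["ft_force"])
im=camera("wrist")[:,:,::-1]
im=cv2.resize(im,(768,576),interpolation=cv2.INTER_CUBIC)
cv2.imwrite("pics/w11z.png",cv2.resize(im[220:375,160:600],None,fx=1.8,fy=3.6,interpolation=cv2.INTER_CUBIC))
E
```

```text
12.2 [0.5018 0.2345 0.0827] [1.6727 4.0821 4.0899] [ 0.7478 -0.1703  0.2014] 0.013718531390890017 [-0.3234  0.572  -0.6027  1.625   0.6885  1.4771 -0.9742]
[-0.3146  0.0375 -0.8492] [ 0.0015  0.0024 -0.0018] 5.429084512335366
```

View pics/w11z.png

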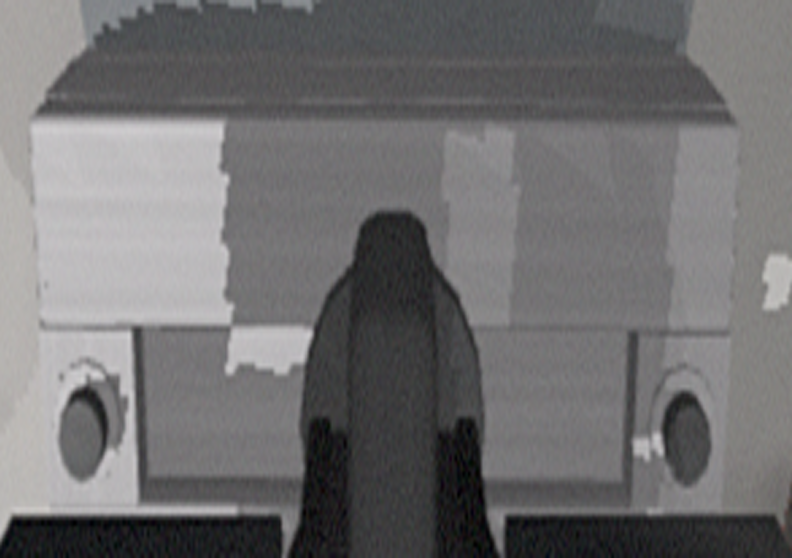

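Emit:
{"name": "arm_command", "arguments": {"targets": [[60, 0, 0, 0, 0, 0, 0], [60, 0, 0, 0, 0, 0, 0], [60, 0, 0, 0, 0, 0, 0], [60, 0, 0, 0, 0, 0, 0], [60, 0, 0, 0, 0, 0, 0], [60, 0, 0, 0, 0, 0, 0], [60, 0, 0, 0, 0, 0, 0], [60, 0, 0, 0, 0, 0, 0]]}}

```text
time: 13.05
ee_pos: [0.5015, 0.2342, 0.0825]
eef_rot: [-0.235, 0.666, -0.129, 0.696]
ft_force: [0.5, 0.6, 0.3]
width: 0.0645
```

Emit:
{"name": "arm_command", "arguments": {"targets": [[60, -5, 0, 0, 0, 0, 0], [60, -15, 0, 0, 0, 0, 0], [60, -30, 0, 0, 0, 0, 0], [60, -60, 0, 0, 0, 0, 0], [60, -90, 0, 0, 0, 0, 0], [60, -120, 0, 0, 0, 0, 0], [60, -140, 0, 0, 0, 0, 0], [60, -140, 0, 0, 0, 0, 0]]}}

```text
time: 13.85
ee_pos: [0.4902, 0.3064, 0.2072]
eef_rot: [-0.234, 0.665, -0.127, 0.698]
ft_force: [-0.5, -0.4, -0.2]
width: 0.0669
```

```bash
python3 - <<'E'
from h import *
np.set_printoptions(precision=4,suppress=True)
s=read_state();print(s["time"],s["ee_pos"],s["ft_force"],s["width"],s["joint_positions"])
D=deckT(.503,.2215,np.radians(-81.1))
im=camera("wrist")[:,:,::-1]
im=cv2.resize(im,(768,576),interpolation=cv2.INTER_CUBIC);cv2.imwrite("pics/w12.png",im)
c=cam("wrist",s);drawdeck(im,c,D,1.5)
K=D.copy();circ(im,c,K,.02,.006,(255,255,0),1.5);drawbox(im,c,K,box(-.032,.032,-.007,.007,.026,.059),(0,0,255),1.5);drawbox(im,c,K,box(0.02,.068,-.006,.006,.017,.025),(255,0,255),1.5)
cv2.imwrite("pics/w12o.png",im)
for n in ["scene","top"]: cv2.imwrite(f"pics/{n}12.png",camera(n)[:,:,::-1])
E
```

```text
13.85 [0.4902 0.3064 0.2072] [-0.4825 -0.3696 -0.2486] 0.06685989569240515 [-0.4219  0.5336 -0.6404  1.3984  0.6332  1.7285 -0.9364]
```

View pics/w12.png

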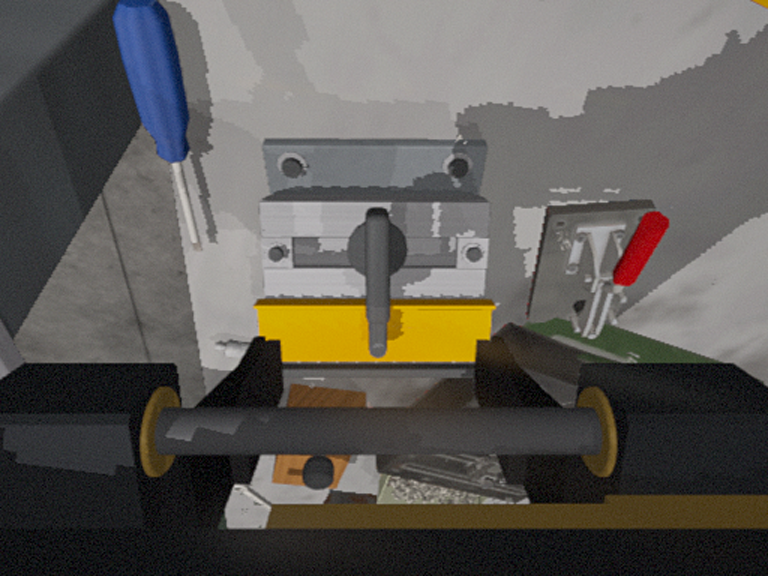

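View pics/w12o.png

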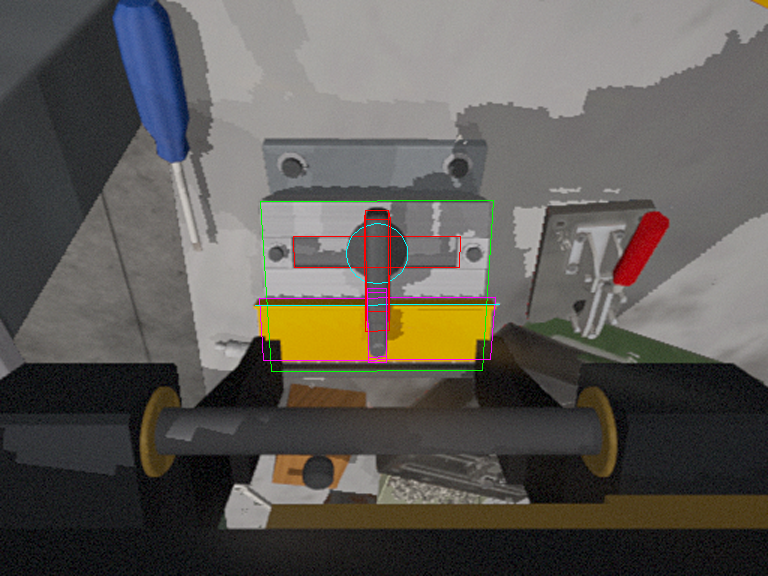

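View pics/top12.png

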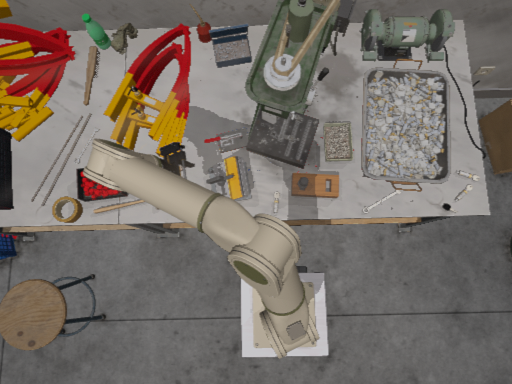

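View pics/scene12.png

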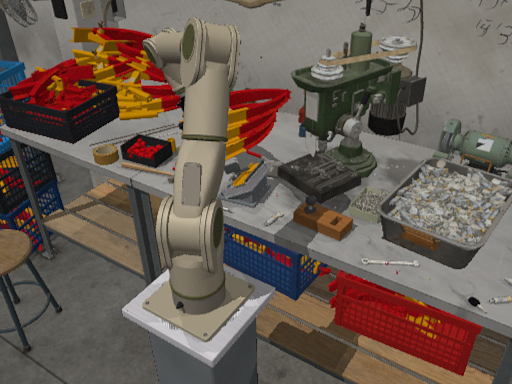

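Emit:
{"name": "arm_command", "arguments": {"targets": [[60, -17, -10, 0, 0, 0, 0], [60, -45, -25, 0, 0, 0, 0], [60, -70, -40, 0, 0, 0, 0], [60, -87, -50, 0, 0, 0, 0], [60, -87, -50, 0, 0, 0, 0], [60, -87, -50, 0, 0, 0, 0]]}}

```text
time: 14.6
ee_pos: [0.4904, 0.3027, 0.3033]
eef_rot: [-0.235, 0.666, -0.13, 0.696]
ft_force: [0.7, -0.1, -0.7]
width: 0.0666
```

```bash
python3 - <<'E'
from h import *
np.set_printoptions(precision=4,suppress=True)
s=read_state();print(s["time"],s["ee_pos"],s["ft_force"])
im=camera("wrist")[:,:,::-1];cv2.imwrite("pics/w13.png",cv2.resize(im,(768,576),interpolation=cv2.INTER_CUBIC))
t=camera("top")[:,:,::-1];a=cv2.imread("pics/top0.png")
z=lambda m:cv2.resize(m[130:230,70:350],(800,286),interpolation=cv2.INTER_CUBIC)
cv2.imwrite("pics/cmp.png",np.vstack([z(a),z(t)]))
E
```

```text
14.6 [0.4904 0.3027 0.3033] [ 0.7055 -0.1356 -0.7397]
```

View pics/cmp.png

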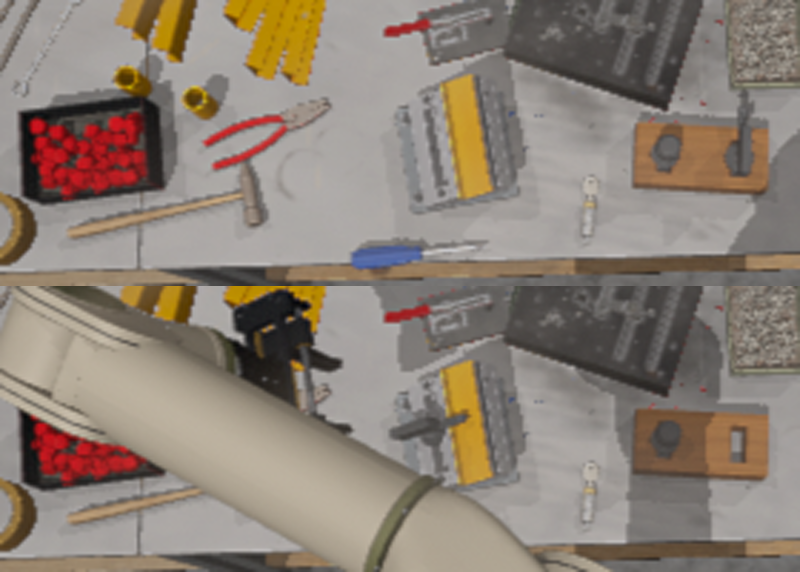

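View pics/w13.png

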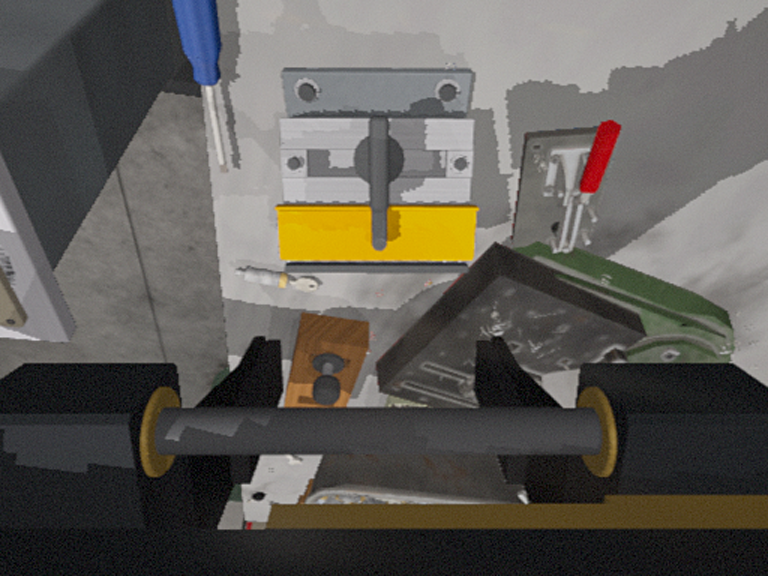

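The keeper is seated flush and its finger points straight up the slope. The knob stud, lock core and screwdriver haven't moved, and the arm is clear. Handing in.

```bash
python3 -c "
from bench import *
print(close_job())"
```

```text
the job is handed in; nothing more can be done
None
```

The keeper is out of the block and locked in the T-slot with its finger pointing straight up the slope over the yellow strip. The job was handed in at about 14.7 s of the 48 s allowed.

**How it went:** I gripped the keeper by its handle and lifted it out. I then tilted it 30° to the deck, lowered the foot into the slot until the flange touched, turned it a quarter turn and let go. The arm then backed off.

**Seating:** The flange touched at the expected height, with the TCP 26.2 mm above the deck against 26.5 mm expected. I pressed it down with only about 5 N.

**Alignment:** Just before release, the slot and deck edges were within about 0.003 rad of square to the finger. After release, the keeper matched the seated model to about 1–2 mm. The model disagreed with the pictures by about 1–2 mm when I centred the foot, so I followed the pictures there.

**Surroundings:** The knob stud and lock core are where they started, and the screwdriver looked undisturbed in the wrist view. The force reading was under about 1 N at the end.

**Not confirmed:**
- In the last pictures the arm hid the pliers and part of the hammer, and I did not recheck the spanner up close. Nothing came near them, and the force readings I took showed no unexpected contact.
- The foot under the slot could not be seen directly. I judge it locked from the full quarter turn with the flange seated.

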